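# Clear the pupa cup, peel the stuck top tray off and hold it over the light panel

### The arm

A 6-joint arm with a two-finger parallel gripper is mounted at the origin on the work surface. World frame = base frame: x ahead of the robot, y to its left, z up, the work surface at z = 0. Lengths are in m, angles in rad, forces in N, time in s.
With the tool pointing down it reaches from about 0.3 to 0.825 m from the base axis. Payload 5.4 kg.
Tool frame: the origin (TCP) lies between the finger pads; the fingertips stand 11 mm ahead of it and the grasp point (between the pads) lies 8 mm behind it (manip.tip_extent is the distance from the TCP to the fingertips, in m); z points along the fingers, y is the direction in which the jaws open and shut (so a half turn about z gives the same grasp; the last joint's range is limited). The gripper opens to 92 mm and grips with 3 to 60 N. Pads are 20 mm wide; open, the fingers measure 128 mm over their backs; the gripper's body (75 mm by 189 mm) begins 69 mm behind the grasp point.
Start: joints at [-1.369, 0.158, 1.597, -0, 1.386, -0.21], TCP at [0.23, -0.527, 0.226] pointing down, gripper open.
Joint ranges: [-2.91, 2.91], [-0.94, 2.29], [0.18, 2.7], [-1.29, 4.43], [0.17, 2.64], [-3, 3]. Speed limits (rad/s): [2.57, 2.57, 3.14, 3.14, 3.14, 3.14].

### API

Orientations are given as a 3x3 rotation matrix whose columns are the frame's x, y, z axes.
In Python, from plant import manip gives the robot as it stands. The module is installed in compiled form; this text tells all that it offers.
- The arm moves only by the tool move_arm, never from a script. Its argument "motion" is a list that holds one entry, the list of rows, each a list of 4 numbers: the shift along the world's x, y, z in mm, then the turn about the world's z in rad. In form: [[[tx, ty, tz, yaw], ...]]. A call has 1 to 12 rows; each row shifts and turns the commanded pose from where the row before left it; what a row does not reach is not made up. A row lasts 1/8 s, in which the tool goes at most 62.5 mm and 10.7 degrees, less where a joint would pass 70% of its speed; a pose out of reach is approached as far as the arm can. A call is refused whole if a number of a shift passes 62.5 or a number of a turn 0.188, either way. A call with a gripper value outside its range is refused whole. "grip" is the closure, from 0 (fully open) to 1 (shut), set as the call begins (left out, the last holds). The fingers move at their own pace and stop on an object; "newtons" is the grip in N (left out, the last holds). Time passes only in rows, so rows that do not move let the fingers close. It gives the time, the measured TCP pose, the force and the opening at its end, in the units of the state.
- manip.get_state(): the state, without advancing time (a new reading comes with each control period).
- manip.grab_frame(name): name is "scene" or "top"; returns (picture, depth): 420x560x3 uint8, blue, green, red; 420x560 float32, m along the optical axis (not along the pixel's ray), 0 where there is no reading.
- manip.camera_info(name): a dict with "mtx" (3x3 intrinsics, pixels), "extrinsics" (4x4, takes a point from world to camera coordinates). Camera axes: x right, y up, looking along -z (the intrinsics and any distortion apply to the point x, -y, -z); pixel columns grow to the right and rows downward; lengths in m; the calibration is good to about 2 mm. A picture is of the moment at which its call begins. camera_info takes no time and is no camera call.
- manip.hand_in(): hands the job in, once; it reports no verdict.
The state is a dict: "clock": time; "qpos": joint angles; "joint_vel": joint speeds; "joint_torque": joint torques, N m; "tool_pos": TCP position; "eef_rot": TCP orientation; "wrist_force": force on the tool from outside, world axes, zero at the start; "ft_torque": the same for the moment, N m; "grip_width": finger opening in m.
Only numpy, scipy, OpenCV 4.12 (cv2) and the standard library are available. Lean on these libraries where they do the work, as an engineer would, in place of code of your own. Each camera call takes 0.05 s, during which the arm holds its last target.

### The job

Take the orange cup of pupae out of the top tray and set it down in the round pocket of the grey block, mouth up and without dropping or tipping it. Then peel the sticky top tray off its stack by its blue tab, raising that corner about 2 cm first while the opposite corner still rests in the stack, and hold the tray roughly level and centred over the white light panel, its underside about 15 cm above the bench. Finish while still holding it up by the tab, keeping it still, and leave the tube rack and the jar alone.

Things in the scene. Friction and masses are not known exactly. Their poses are not given: they have to be found in the camera images.
- tray: Top tray, cream formed plastic, loose, about 0.12 kg, nested in the stack. Origin: centre of its underside; z axis points up out of its open side. Floor 170 (x) by 120 (y) mm, 3 mm thick; 36 mm deep, walls flaring to a rim of 203 by 153 mm. It sticks to the tray below at the four corners of its floor; see point tray_far. The tab is at its -x, -y corner
- tray_tab (a point): Grip point in the blue tab on the tray's -x, -y corner: an upright plate 8 mm thick, 36 mm long along the tray's diagonal (36.7 degrees from the tray's +x axis towards +y), its top 38 mm above the rim. The point is in the plate's middle, at (-98, -73, 58) mm from the tray's origin, 22 mm above the rim. Close the fingers across the 8 mm, their tips above the rim
- tray_far (a point): Corner of the top tray opposite to the tab: outer corner of the floor's underside, at (85, 60, 0) mm from the tray's origin. Each floor corner sticks with 2 to 5 N until it has risen about 5 mm, then it is free. Raise the tab 20 to 30 mm, turning the gripper with the tray about this far corner, then lift it all
- stack: Fixed grey holder plate with two lower cream trays nested 16 mm apart, not movable. Origin: centre of its underside on the bench; x and y axes as the top tray's. The top tray's underside starts 44 mm above this origin, its rim 80 mm above it
- cup: Orange open round cup with four brown pupae, 48 mm outer diameter all the way up, 60 mm tall, wall 3 mm, about 60 g. Origin: centre of its underside; z axis points out of the mouth. It starts standing mouth up on the floor of the top tray, 3 mm above the tray's underside, so it stands 27 mm above the tray's rim
- pocket: Fixed grey square block 90 by 90 by 28 mm with a round pocket in the middle of its top, 54 mm diameter, 20 mm deep (chamfered mouth). Origin: centre of the block's underside on the bench, under the pocket's centre; the pocket's floor is 8 mm above it
- panel: Fixed light panel lying on the bench: black frame 210 by 160 mm, 10 mm high, white top. Origin: centre of its underside
- tube_rack: Bystander: yellow-green tube rack 80 by 160 by 30 mm, loose; origin: centre of underside
- jar: Bystander: clear jar with blue cap, 56 mm diameter, 70 mm tall, loose, standing nearest to the robot; origin: centre of underside
There are look-alikes about, which are no part of the job. Of the things shaped like the pocket, the grey one is meant.

How it is judged:
By the outcome, as a careful person would: the job done as asked, in the order asked, and still so for the second after the job is handed in, while the arm keeps its last pose, push and grip.
It also fails if it takes over 64 s, if anything falls off the work surface, if the arm or the gripper's body presses on something with over 40 N, if the wrist force passes 120 N, or if a joint passes its speed limit or range.

## Working session

There is one attempt and no reset: what is moved stays moved. The work goes in short steps, Python scripts to look and compute and a tool call to move; the robot and the scene stay as the last step left them, time stands still between calls to the robot, and variables do not carry over. Pictures are saved under pics/ and viewed, and the job is handed in when it is done.

Besides the shell and the picture viewer there is one more tool, called after "Call:" as name(argument=value, ...), one argument or row to a line, values as JSON. move_arm: Moves the arm, as the interface text tells. Its arguments: {"type":"object","properties":{"motion":{"type":"array","items":{"type":"array","items":{"type":"array","items":{"type":"number"}}}},"grip":{"type":"number"},"newtons":{"type":"number"}},"required":["motion"]}

```bash
mkdir -p pics; cat > h.py <<'E'
import numpy as np, cv2
from plant import manip
def grab(name,tag):
    im,d=manip.grab_frame(name); np.savez(f'{tag}.npz',im=im,d=d); cv2.imwrite(f'pics/{tag}.png',im); return im,d
def cloud(name,d):
    c=manip.camera_info(name);K=np.array(c['mtx']);E=np.array(c['extrinsics'])
    v,u=np.mgrid[:d.shape[0],:d.shape[1]]
    x=(u-K[0,2])/K[0,0]*d;y=(v-K[1,2])/K[1,1]*d
    p=np.stack([x,-y,-d,np.ones_like(d)],-1)
    return (p@np.linalg.inv(E).T)[...,:3]
E
python3 - <<'E'
from h import *
for n in('scene','top'):
    im,d=grab(n,n+'0'); c=manip.camera_info(n); print(n,{k:np.round(v,4).tolist() if not isinstance(v,str) else v for k,v in c.items()}, (d>0).mean())
s=manip.get_state();print({k:np.round(v,3).tolist() for k,v in s.items()})
E
```

```text
scene {'mtx': [[475.6088, 0.0, 277.6383], [0.0, 475.6088, 202.511], [0.0, 0.0, 1.0]], 'extrinsics': [[0.5588, 0.8293, -0.01, -0.3108], [-0.6886, 0.4706, 0.5517, 0.3393], [0.4622, -0.3014, 0.834, -1.3809], [0.0, 0.0, 0.0, 1.0]]} 0.9959268707482993
top {'mtx': [[390.5263, 0.0, 282.7537], [0.0, 390.5263, 213.1759], [0.0, 0.0, 1.0]], 'extrinsics': [[-0.0265, -0.9996, -0.0039, 0.0017], [0.99, -0.0268, 0.1383, -0.5948], [-0.1383, -0.0002, 0.9904, -0.9326], [0.0, 0.0, 0.0, 1.0]]} 0.9959608843537415
{'clock': 0.1, 'qpos': [-1.369, 0.159, 1.598, 0.0, 1.386, -0.21], 'joint_vel': [0.0, -0.002, -0.003, 0.002, -0.001, -0.0], 'joint_torque': [-0.0, -38.65, -32.296, 0.07, 0.034, -0.0], 'tool_pos': [0.23, -0.526, 0.225], 'eef_rot': [[0.916, 0.4, -0.0], [0.4, -0.916, 0.002], [0.0, -0.002, -1.0]], 'wrist_force': [-0.442, -0.603, 1.086], 'ft_torque': [0.015, -0.028, 0.047], 'grip_width': 0.092}
```

View pics/scene0.png

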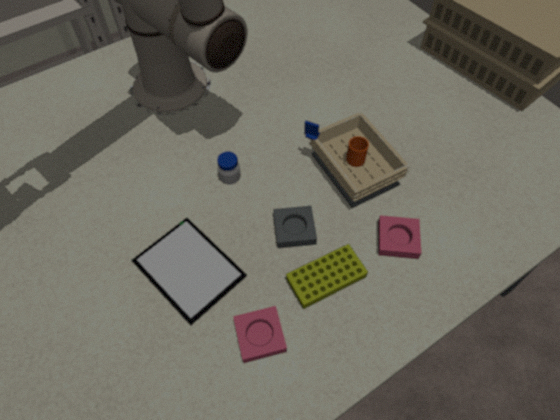

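View pics/top0.png

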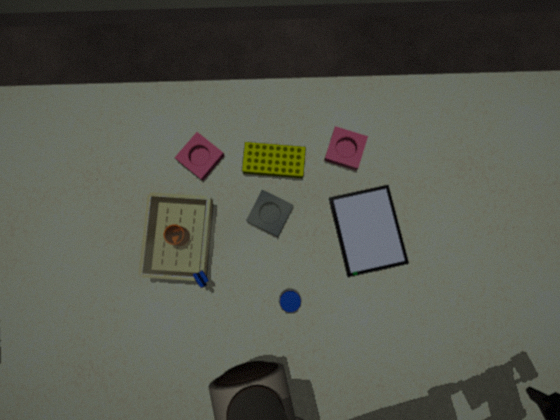

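The top view shows the following (pixels in top0):
- The cream tray with the orange cup is near (178,237), with its blue tab at (201,280).
- The grey pocket block is at (270,213). Its pink look-alikes are at (200,156) and (346,148). The grey one is meant.
- The panel is at (368,230), the tube rack at (274,159) and the jar at (290,300).

Next I'll measure these in both views.

```bash
cat > m.py <<'E'
from h import *
def rep(name,tag):
    z=np.load(tag+'.npz');im,d=z['im'],z['d'];P=cloud(name,d);hsv=cv2.cvtColor(im,cv2.COLOR_BGR2HSV);ok=d>0
    H,S,V=[hsv[...,i].astype(int) for i in range(3)]
    x,y,zz=P[...,0],P[...,1],P[...,2]
    ws=ok&(x>.2)&(x<.95)&(abs(y)<.6)
    print(name,'bench z',np.median(zz[ws&(abs(zz)<.01)]))
    def st(l,m):
        if m.sum()<5: print(l,'few',m.sum());return
        p=P[m];lo,hi=np.percentile(p,[3,97],0);pts=p[:,:2].astype(np.float32)
        r=cv2.minAreaRect(pts);print(l,m.sum(),'med',np.median(p,0).round(4),'lo',lo.round(4),'hi',hi.round(4),'rect',np.round(r[0],4),np.round(r[1],4),round(r[2],1))
    cup=ws&(S>120)&((H<14)|(H>176))&(V>50)&(zz>.05)
    st('cup',cup); top=np.percentile(zz[cup],97) if cup.sum() else 0; st('cuptop',cup&(zz>top-.004))
    blue=ws&(S>120)&(H>100)&(H<130)
    st('tab',blue&(zz>.083)&(x>0)); st('jar',blue&(zz<.078)&(zz>.06))
    st('rim',ws&(zz>.074)&(zz<.084)&(H>10)&(H<35)&~cup&(y>0))
    st('panel',ws&(zz>.006)&(zz<.013)&(y<0)&(S<60)&(x<.8))
    st('block',ws&(zz>.023)&(zz<.033)&(S<70)&(y<.1)&(y>-.05))
    return P,hsv
E
python3 - <<'E'
from m import *
rep('top','top0');rep('scene','scene0')
for n in('top','scene'):
    z=np.load(n+'0.npz')['im']
    a=z[180:300,130:310] if n=='top' else z[100:260,260:440]
    cv2.imwrite(f'pics/{n}_crop.png',cv2.resize(a,None,fx=4 if n=='top' else 3.5,fy=4 if n=='top' else 3.5,interpolation=cv2.INTER_CUBIC))
E
```

```text
top bench z -0.001037286457148734
cup 125 med [0.548  0.2437 0.0973] lo [0.5229 0.2177 0.0503] hi [0.5645 0.2613 0.1074] rect [0.5435 0.2395] [0.0446 0.0433] 67.6
cuptop 37 med [0.548  0.2293 0.1057] lo [0.5211 0.2176 0.1039] hi [0.5648 0.2616 0.1094] rect [0.5457 0.238 ] [0.0454 0.0388] 44.1
tab 155 med [0.4286 0.1731 0.1174] lo [ 0.2146 -0.4599  0.0859] hi [0.4512 0.1887 0.3438] rect [ 0.29   -0.1271] [0.7059 0.1136] 71.7
jar 349 med [ 0.3821 -0.0252  0.0689] lo [ 0.3614 -0.0467  0.0656] hi [ 0.404  -0.0024  0.0718] rect [0.4029 0.0672] [0.2372 0.0474] 77.1
rim 963 med [0.5424 0.2855 0.0786] lo [0.4407 0.1694 0.0747] hi [0.6443 0.3248 0.082 ] rect [0.542  0.2452] [0.1538 0.2033] 84.6
panel 4553 med [ 0.5491 -0.2306  0.0096] lo [ 0.454  -0.3074  0.0066] hi [ 0.6475 -0.1521  0.0124] rect [ 0.5825 -0.138 ] [0.3087 0.331 ] 10.9
block 898 med [0.5978 0.0198 0.0268] lo [ 0.5493 -0.0282  0.0237] hi [0.6477 0.0689 0.0302] rect [0.5258 0.0171] [0.2669 0.1192] 2.7
scene bench z 0.0007058822757274319
cup 512 med [0.5449 0.235  0.0861] lo [0.5199 0.2151 0.0553] hi [0.5648 0.2602 0.1083] rect [0.5287 0.2567] [0.0464 0.0944] 34.6
cuptop 77 med [0.5436 0.2353 0.1069] lo [0.5198 0.2153 0.1046] hi [0.5646 0.2607 0.1097] rect [0.5415 0.2382] [0.0456 0.0471] 37.0
tab 149 med [0.4399 0.1782 0.1032] lo [0.4261 0.1704 0.0833] hi [0.4517 0.1861 0.1203] rect [0.3728 0.1249] [0.202  0.0138] 37.8
jar 270 med [ 0.3838 -0.0281  0.0706] lo [ 0.361  -0.0482  0.0633] hi [ 0.4029 -0.0076  0.0737] rect [0.4068 0.0647] [0.2359 0.046 ] 74.7
rim 1091 med [0.5537 0.2629 0.0802] lo [0.4408 0.1631 0.0748] hi [0.6425 0.3213 0.0834] rect [0.5395 0.2434] [0.1554 0.2064] 84.9
panel 5122 med [ 0.5529 -0.2347  0.0109] lo [ 0.446  -0.3136  0.0072] hi [ 0.6471 -0.1469  0.0128] rect [ 0.4994 -0.2965] [0.5956 0.5979] 88.9
block 1054 med [0.5984 0.0149 0.0284] lo [ 0.4068 -0.0355  0.0246] hi [0.6484 0.0663 0.0316] rect [0.5461 0.0165] [0.3078 0.1208] 1.7
```

View pics/top_crop.png

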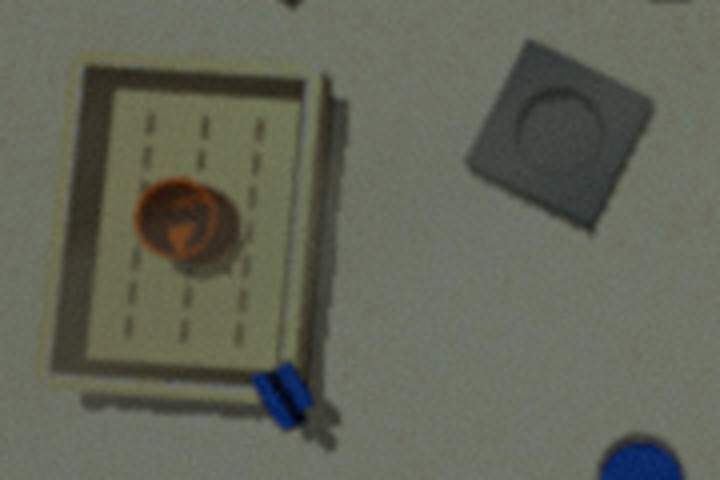

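View pics/scene_crop.png

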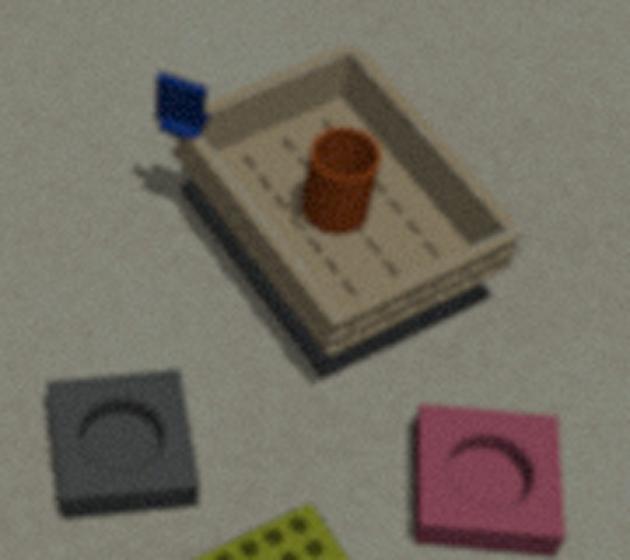

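```bash
cat > m2.py <<'E'
from h import *
from scipy.optimize import least_squares
for name,tag in(('top','top0'),('scene','scene0')):
    z=np.load(tag+'.npz');im,d=z['im'],z['d'];P=cloud(name,d);hsv=cv2.cvtColor(im,cv2.COLOR_BGR2HSV)
    H,S,V=[hsv[...,i].astype(int) for i in range(3)];x,y,zz=[P[...,i] for i in range(3)]
    ok=(d>0)
    def rect(l,m):
        n,lab,stt,_=cv2.connectedComponentsWithStats(m.astype(np.uint8));k=1+stt[1:,4].argmax()
        m=lab==k;p=P[m];r=cv2.minAreaRect(p[:,:2].astype(np.float32));print(name,l,m.sum(),'z',np.median(p[:,2]).round(4),'rect',np.round(r[0],4),np.round(r[1],4),round(r[2],1),'mean',p.mean(0).round(4));return m
    near=lambda cx,cy,r:ok&(np.hypot(x-cx,y-cy)<r)
    rect('block',near(.598,.017,.075)&(zz>.021)&(zz<.036)&(S<70))
    hole=rect('holefloor',near(.598,.017,.026)&(zz<.018)) if (near(.598,.017,.026)&(zz<.018)).any() else 0
    rect('panel',near(.55,-.231,.15)&(zz>.005)&(zz<.016)) 
    rect('panelwhite',near(.55,-.231,.15)&(zz>.004)&(zz<.018)&(V>110))
    t=near(.439,.178,.035)&(S>110)&(H>100)&(H<130)&(zz>.1)
    m=rect('tab',t); p=P[t]; u,s,v=np.linalg.svd(p[:,:2]-p[:,:2].mean(0));print('  dir',np.degrees(np.arctan2(v[0,1],v[0,0])).round(1), 'z',np.percentile(p[:,2],[2,50,98]).round(4), 'x',np.percentile(p[:,0],[2,98]).round(4),'y',np.percentile(p[:,1],[2,98]).round(4))
    tt=t&(zz>.113);print('  tabtop',tt.sum(),P[tt].mean(0).round(4))
    c=near(.543,.24,.04)&(S>110)&((H<14)|(H>176))&(zz>.1)
    p=P[c];f=least_squares(lambda q:np.hypot(p[:,0]-q[0],p[:,1]-q[1])-.0225,[.543,.24],loss='soft_l1',f_scale=.002);print('  cup rim',f.x.round(4),np.std(f.fun).round(4),np.percentile(p[:,2],[50,95]).round(4))
    w=near(.54,.244,.15)&(zz>.072)&(zz<.085)&(H>8)&(H<40)
    rect('rim',w)
E
python3 m2.py
```

```text
top block 914 z 0.0267 rect [0.5991 0.0203] [0.0896 0.0902] 61.8 mean [0.599  0.0205 0.0267]
top holefloor 285 z 0.0071 rect [0.5984 0.0188] [0.0467 0.0472] 88.7 mean [0.599  0.0186 0.0072]
top panel 5025 z 0.0096 rect [ 0.5498 -0.2311] [0.2096 0.1608] 11.0 mean [ 0.5481 -0.2307  0.0096]
top panelwhite 3869 z 0.0097 rect [ 0.5507 -0.2317] [0.1868 0.1383] 10.8 mean [ 0.5495 -0.232   0.0097]
top tab 73 z 0.1159 rect [0.4376 0.1812] [0.0353 0.0081] 30.6 mean [0.4381 0.1803 0.1143]
  dir -147.4 z [0.1018 0.1159 0.1196] x [0.4242 0.4525] y [0.1698 0.1905]
  tabtop 59 [0.4381 0.1811 0.1163]
  cup rim [0.5429 0.2401] 0.0008 [0.1051 0.108 ]
top rim 1240 z 0.0785 rect [0.542  0.2452] [0.154  0.2033] 84.7 mean [0.5464 0.2563 0.0782]
scene block 1052 z 0.0284 rect [0.5967 0.0185] [0.0912 0.0936] 61.0 mean [0.5994 0.0172 0.0283]
scene holefloor 243 z 0.0089 rect [0.5938 0.0201] [0.0472 0.0396] 74.6 mean [0.5939 0.0204 0.0087]
scene panel 6306 z 0.0112 rect [ 0.5463 -0.2314] [0.2148 0.1637] 10.9 mean [ 0.5538 -0.2346  0.0112]
scene panelwhite 4860 z 0.0114 rect [ 0.5477 -0.2324] [0.1899 0.1392] 10.9 mean [ 0.5511 -0.2338  0.0114]
scene tab 88 z 0.1135 rect [0.4375 0.1776] [0.0321 0.0076] 33.8 mean [0.4383 0.1779 0.1116]
  dir 31.1 z [0.1007 0.1135 0.1209] x [0.4247 0.4511] y [0.1695 0.1859]
  tabtop 45 [0.4376 0.1779 0.1172]
  cup rim [0.5417 0.2381] 0.0013 [0.1056 0.1093]
scene rim 1164 z 0.0801 rect [0.5395 0.2434] [0.1554 0.2064] 84.9 mean [0.5443 0.2527 0.0795]
```

Both views agree to about 2.5 mm, and the sizes and heights match the text:

| Item | Position (m) | Angle / height |
|---|---|---|
| Cup | (0.542, 0.239) | top at 0.107 |
| Grey pocket | (0.598, 0.0195) | |
| Tab | (0.4376, 0.1797) | plate direction 31.3° |
| Tray | (0.541, 0.244) | yaw -5.2° |
| Panel | (0.548, -0.231) | yaw 11° |

The next move goes to above the cup.

Call:
move_arm(
  motion=[
    [[16,38,0,0.023],[16,38,0,0.023],[16,38,0,0.023],[16,38,0,0.023],[16,38,0,0.023],[16,38,0,0.023],[16,38,0,0.023],[16,38,0,0.023],[16,38,0,0.023],[16,38,0,0.023]],
  ],
  grip=0,
  newtons=12,
)

```text
clock: 1.35
tool_pos: [0.3903, -0.1455, 0.2253]
eef_rot: [[0.801, 0.599, -0.0], [0.599, -0.801, 0.0], [-0.0, -0.0, -1.0]]
wrist_force: [1.0, -0.7, 0.3]
grip_width: 0.0918
```

Call:
move_arm(
  motion=[
    [[16,38,0,0.023],[16,38,0,0.023],[16,38,0,0.023],[16,38,0,0.023],[16,38,0,0.023],[16,38,0,0.023],[16,38,0,0.023],[16,38,0,0.023],[16,38,0,0.023],[10,38,0,0.023],[0,0,0,0]],
  ],
)

```text
clock: 2.72
tool_pos: [0.5438, 0.2349, 0.2248]
eef_rot: [[0.641, 0.767, -0.001], [0.767, -0.641, 0.0], [-0.001, -0.001, -1.0]]
wrist_force: [0.0, -0.9, -0.4]
grip_width: 0.0919
```

Call:
move_arm(
  motion=[
    [[-1.5,4,-10,0],[0,0,-30,0],[0,0,-30,0],[0,0,-30,0],[0,0,-20,0],[0,0,-12,0],[0,0,-7,0],[0,0,0,0]],
  ],
)

```text
clock: 3.72
tool_pos: [0.5428, 0.237, 0.0868]
eef_rot: [[0.644, 0.765, 0.0], [0.765, -0.644, 0.0], [0.0, 0.0, -1.0]]
wrist_force: [0.2, 0.0, -0.5]
grip_width: 0.0917
```

```bash
python3 - <<'E'
from h import *
a,_=grab('scene','s1');b,_=grab('top','t1')
cv2.imwrite('pics/c1.png',np.hstack([cv2.resize(a[80:230,270:430],(400,375)),cv2.resize(b[170:300,130:270],(400,375))]))
print(manip.get_state()['tool_pos'])
E
```

```text
[0.54330271 0.23724139 0.08749737]
```

View pics/c1.png

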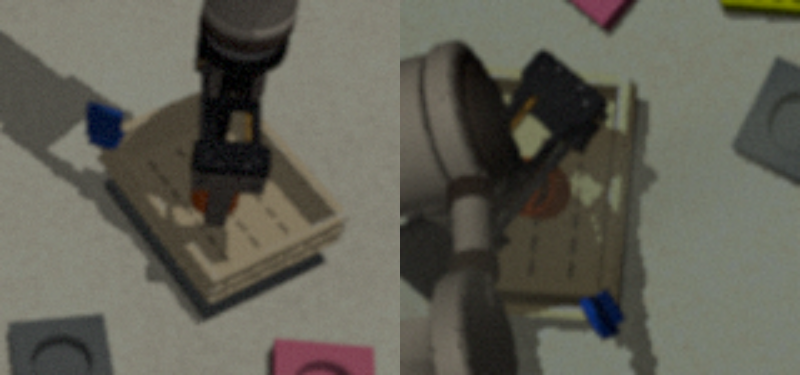

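The fingers straddle the cup: it is at (215,200) in the left crop and (545,195) in the right. Closing now.

Call:
move_arm(
  motion=[
    [[0,0,0,0],[0,0,0,0],[0,0,0,0],[0,0,0,0],[0,0,0,0],[0,0,0,0],[0,0,0,0],[0,0,0,0]],
  ],
  grip=1,
  newtons=12,
)

```text
clock: 4.82
tool_pos: [0.5426, 0.2371, 0.0866]
eef_rot: [[0.643, 0.765, -0.0], [0.765, -0.643, 0.0], [-0.0, -0.0, -1.0]]
wrist_force: [-0.4, 0.6, 0.3]
grip_width: 0.0471
```

Call:
move_arm(
  motion=[
    [[0,0,5,0],[0,0,12,0],[0,0,20,0],[0,0,20,0],[0,0,15,0],[0,0,8,0],[0,0,0,0]],
  ],
)

```text
clock: 5.7
tool_pos: [0.5429, 0.2371, 0.1672]
eef_rot: [[0.643, 0.766, 0.001], [0.766, -0.643, 0.0], [0.001, 0.001, -1.0]]
wrist_force: [-0.6, 0.0, -1.0]
grip_width: 0.0473
```

```bash
python3 - <<'E'
from h import *
a,_=grab('scene','s2')
cv2.imwrite('pics/c2.png',cv2.resize(a[40:240,250:450],(600,600)))
s=manip.get_state();print(s['tool_pos'],s['wrist_force'],s['grip_width'])
E
```

```text
[0.54247347 0.2370368  0.16643458] [ 0.72809948  0.25882931 -0.35020478] 0.0474859960498989
```

View pics/c2.png

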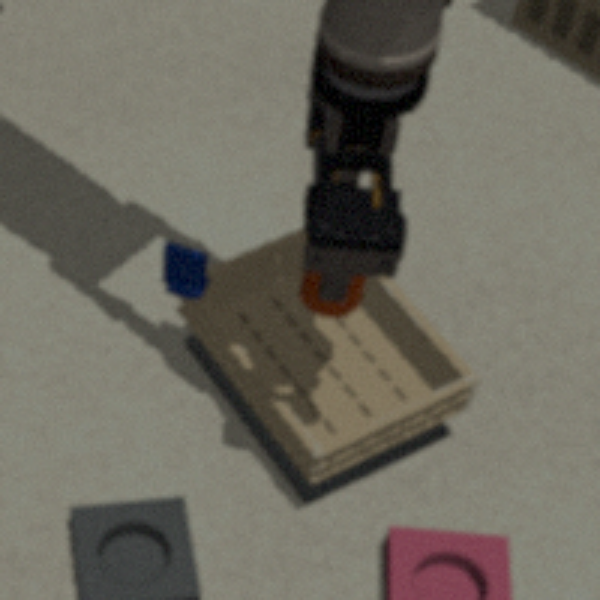

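Call:
move_arm(
  motion=[
    [[2,-8,0,0],[4,-16,0,0],[6,-24,0,0],[7.5,-30,0,0],[7.5,-30,0,0],[7.5,-30,0,0],[7,-30,0,0],[6,-24,0,0],[4,-16,0,0],[2,-8,0,0],[1,-2.5,0,0],[0,0,0,0]],
  ],
)

```text
clock: 7.25
tool_pos: [0.597, 0.0191, 0.1666]
eef_rot: [[0.643, 0.766, -0.0], [0.766, -0.643, 0.0], [0.0, -0.0, -1.0]]
wrist_force: [-0.1, 0.9, -0.5]
grip_width: 0.0473
```

Call:
move_arm(
  motion=[
    [[0,0,-10,0],[0,0,-20,0],[0,0,-25,0],[0,0,-20,0],[0,0,-10,0],[0,0,0,0],[0,0,0,0]],
  ],
)

```text
clock: 8.12
tool_pos: [0.5979, 0.0184, 0.0825]
eef_rot: [[0.643, 0.765, 0.002], [0.765, -0.643, -0.0], [0.001, 0.001, -1.0]]
wrist_force: [0.4, -0.5, -1.1]
grip_width: 0.0474
```

```bash
cat > cup.py <<'E'
from h import *
import sys
for n,o in(('top','t'),('scene','s')):
    im,d=grab(n,o+sys.argv[1]);P=cloud(n,d);hsv=cv2.cvtColor(im,cv2.COLOR_BGR2HSV);H,S=hsv[...,0].astype(int),hsv[...,1]
    m=(d>0)&(S>110)&((H<14)|(H>172))&(np.hypot(P[...,0]-.598,P[...,1]-.02)<.06)&(P[...,2]>.02)
    m&= ~((H>165)&(H<178))
    p=P[m];print(n,m.sum(),np.percentile(p,[3,50,97],0).round(4).tolist() if len(p) else 0)
    a=im[150:270,210:330] if n=='top' else im[150:270,230:350]
    cv2.imwrite(f'pics/{o}{sys.argv[1]}c.png',cv2.resize(a,(400,400)))
cv2.imwrite(f'pics/c{sys.argv[1]}.png',np.hstack([cv2.imread(f'pics/s{sys.argv[1]}c.png'),cv2.imread(f'pics/t{sys.argv[1]}c.png')]))
s=manip.get_state();print(s['tool_pos'],s['wrist_force'],s['grip_width'])
E
python3 cup.py 3
```

```text
top 15 [[0.5616, 0.0019, 0.0658], [0.5803, 0.0073, 0.087], [0.5864, 0.0666, 0.4226]]
scene 64 [[0.5717, -0.0166, 0.0435], [0.6132, 0.0053, 0.2026], [0.6332, 0.0486, 0.3369]]
[0.59794175 0.01843865 0.08269834] [-0.38368169 -0.80727185 -0.3391311 ] 0.0473167953265705
```

View pics/c3.png

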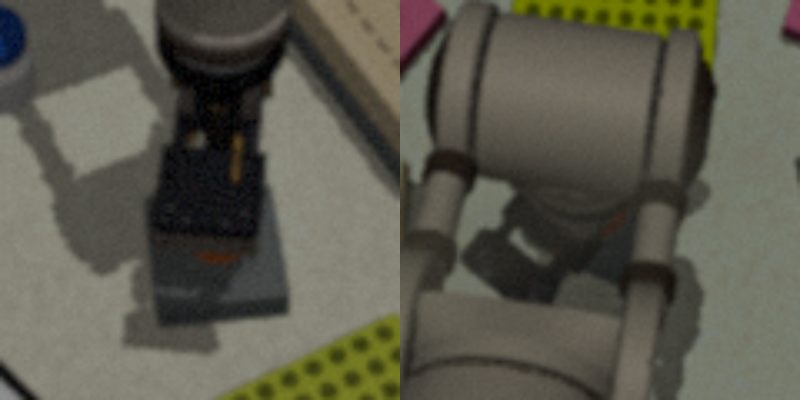

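The arm hides most of the cup, but it lines up with the block. I'll lower gently and watch the force.

Call:
move_arm(
  motion=[
    [[0,0,-8,0],[0,0,-8,0],[0,0,-6,0],[0,0,-3,0],[0,0,0,0]],
  ],
)

```text
clock: 8.85
tool_pos: [0.5969, 0.0186, 0.0562]
eef_rot: [[0.643, 0.765, -0.001], [0.765, -0.643, 0.0], [-0.0, -0.001, -1.0]]
wrist_force: [0.6, 0.2, -0.7]
grip_width: 0.0474
```

Call:
move_arm(
  motion=[
    [[0,0,-4,0],[0,0,-3,0],[0,0,-2,0],[0,0,0,0]],
  ],
)

```text
clock: 9.35
tool_pos: [0.5972, 0.0186, 0.0476]
eef_rot: [[0.643, 0.766, 0.0], [0.766, -0.643, -0.0], [0.0, 0.0, -1.0]]
wrist_force: [0.9, 0.9, -0.6]
grip_width: 0.0475
```

Call:
move_arm(
  motion=[
    [[0,0,-1,0],[0,0,0,0],[0,0,0,0]],
  ],
)

```text
clock: 9.72
tool_pos: [0.5973, 0.0186, 0.0476]
eef_rot: [[0.643, 0.766, 0.0], [0.766, -0.643, -0.0], [-0.0, 0.0, -1.0]]
wrist_force: [-3.1, 0.5, 5.4]
grip_width: 0.0474
```

Contact at 5 N, at the expected height. I'll release and retreat.

Call:
move_arm(
  motion=[
    [[0,0,0.5,0],[0,0,0,0],[0,0,0,0],[0,0,0,0],[0,0,0,0],[0,0,0,0]],
  ],
  grip=0,
)

```text
clock: 10.48
tool_pos: [0.5971, 0.0186, 0.0471]
eef_rot: [[0.643, 0.765, -0.0], [0.765, -0.643, 0.0], [-0.0, -0.0, -1.0]]
wrist_force: [-0.7, 0.3, 0.7]
grip_width: 0.0916
```

Call:
move_arm(
  motion=[
    [[0,0,8,0],[0,0,16,0],[0,0,30,0],[0,0,40,0],[0,0,40,0],[0,0,20,0],[-20,20,0,-0.05],[-30,30,0,-0.07],[-30,30,0,-0.07],[-30,30,0,-0.07],[-25,30,0,-0.07],[-25,20,0,0]],
  ],
)

```text
clock: 11.98
tool_pos: [0.4358, 0.1796, 0.2009]
eef_rot: [[0.857, 0.516, -0.001], [0.516, -0.857, 0.0], [-0.001, -0.0, -1.0]]
wrist_force: [-0.9, -0.1, 0.8]
grip_width: 0.0918
```

```bash
python3 cup.py 4
```

```text
top 98 [[0.5757, -0.0004, 0.0212], [0.6039, 0.0199, 0.0649], [0.6221, 0.0432, 0.0696]]
scene 482 [[0.5754, -0.0036, 0.022], [0.5987, 0.0198, 0.0493], [0.6207, 0.0416, 0.0695]]
[0.43498172 0.18004584 0.2007733 ] [ 1.06293714 -0.28096175  0.62232976] 0.0915075464921489
```

View pics/c4.png

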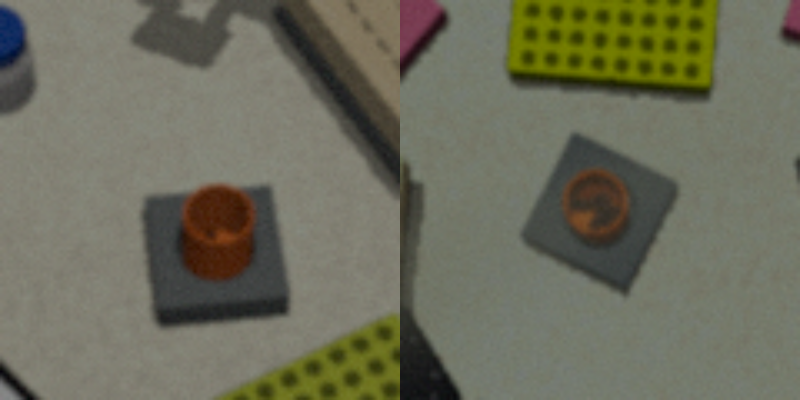

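The cup stands upright in the grey pocket: rim at 0.069 m, centre about (0.599, 0.020). Now I'll descend on the tab.

Call:
move_arm(
  motion=[
    [[2,0,-10,0],[0,0,-25,0],[0,0,-30,0],[0,0,-22,0],[0,0,-12,0],[0,0,-7,0],[0,0,0,0]],
  ],
)

```text
clock: 12.95
tool_pos: [0.4394, 0.1784, 0.095]
eef_rot: [[0.857, 0.515, -0.0], [0.515, -0.857, -0.0], [-0.0, -0.0, -1.0]]
wrist_force: [-0.7, 0.3, 0.6]
grip_width: 0.0918
```

```bash
python3 - <<'E'
from h import *
a,_=grab('scene','s5');b,_=grab('top','t5')
cv2.imwrite('pics/c5.png',np.hstack([cv2.resize(a[70:210,240:400],(400,350)),cv2.resize(b[180:320,120:280],(400,350))]))
s=manip.get_state();print(s['tool_pos'],s['wrist_force'])
E
```

```text
[0.43986007 0.17857987 0.09583015] [ 0.21334538 -0.3409708  -0.56090652]
```

View pics/c5.png

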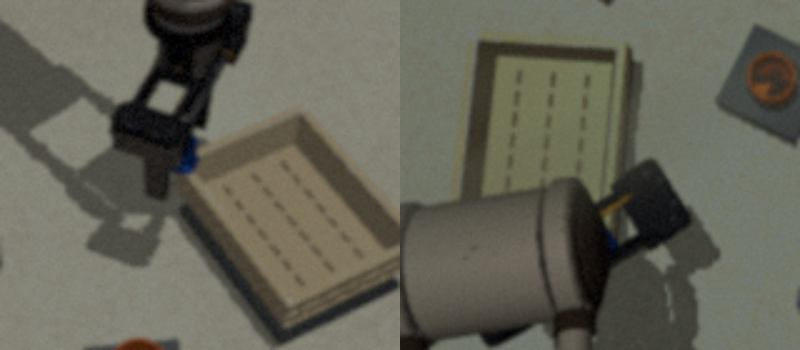

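Call:
move_arm(
  motion=[
    [[-2,1.2,0,0],[0,0,0,0],[0,0,0,0]],
  ],
  grip=0.7,
  newtons=20,
)

```text
clock: 13.42
tool_pos: [0.4373, 0.1799, 0.0954]
eef_rot: [[0.857, 0.516, 0.001], [0.516, -0.857, 0.0], [0.001, 0.0, -1.0]]
wrist_force: [-0.7, -0.4, -0.1]
grip_width: 0.0637
```

Call:
move_arm(
  motion=[
    [[0,0,0,0],[0,0,0,0],[0,0,0,0],[0,0,0,0],[0,0,0,0],[0,0,0,0],[0,0,0,0],[0,0,0,0]],
  ],
  grip=1,
  newtons=20,
)

```text
clock: 14.42
tool_pos: [0.4369, 0.1799, 0.0951]
eef_rot: [[0.857, 0.516, -0.001], [0.516, -0.857, 0.0], [-0.0, -0.0, -1.0]]
wrist_force: [-2.2, 1.0, 2.0]
grip_width: 0.0076
```

```bash
python3 - <<'E'
from h import *
s=manip.get_state();print(s['tool_pos'],s['wrist_force'],s['ft_torque'],s['grip_width'])
E
```

```text
[0.43687228 0.17991915 0.09509099] [-2.19354961  1.04267308  2.03006666] [0.15268416 0.36082628 0.25196922] 0.007607590859232051
```

Call:
move_arm(
  motion=[
    [[0.5,0.3,2,0],[0.5,0.3,2,0],[0.5,0.3,2,0],[0.5,0.3,2,0],[0.5,0.3,2,0],[0.5,0.3,2,0]],
  ],
)

```text
clock: 15.18
tool_pos: [0.4399, 0.1813, 0.1076]
eef_rot: [[0.857, 0.515, -0.001], [0.515, -0.857, -0.001], [-0.001, -0.0, -1.0]]
wrist_force: [-2.5, -3.1, -2.2]
grip_width: 0.0079
```

```bash
cat > tray.py <<'E'
from h import *
import sys
s=manip.get_state();t=s['tool_pos']
for n,o in(('scene','s'),('top','t')):
    im,d=grab(n,o+sys.argv[1]);P=cloud(n,d);hsv=cv2.cvtColor(im,cv2.COLOR_BGR2HSV);H,S,V=[hsv[...,i].astype(int) for i in range(3)]
    # tray coords guess
    m=(d>0)&(H>8)&(H<40)&(S>40)&(np.hypot(P[...,0]-t[0],P[...,1]-t[1])<.28)&(P[...,2]>.035)&(P[...,2]<t[2]+.03)
    # plane of floor: RANSAC by largest level-ish patch
    p=P[m]; 
    if len(p)<100: print(n,'few');continue
    best=None;rng=np.random.default_rng(0)
    for _ in range(400):
        a=p[rng.choice(len(p),3,False)];nv=np.cross(a[1]-a[0],a[2]-a[0]);l=np.linalg.norm(nv)
        if l<1e-5: continue
        nv/=l;nv*=np.sign(nv[2])
        if nv[2]<.8: continue
        q=abs((p-a[0])@nv)<.002
        if best is None or q.sum()>best.sum(): best=q
    q=p[best];c=q.mean(0);u,sv,v=np.linalg.svd(q-c);nv=v[2]*np.sign(v[2][2])
    diag=np.array(t[:2])-c[:2];diag/=np.linalg.norm(diag)
    r=cv2.minAreaRect(q[:,:2].astype(np.float32))
    print(n,'floor n',len(q),'c',c.round(4),'normal',nv.round(3),'tilt',np.degrees(np.arccos(nv[2])).round(1),'rise to tab deg',np.degrees(np.arcsin(-nv[:2]@diag)).round(1),'rect',np.round(r[0],3),np.round(r[1],3),round(r[2],1),'zrange',np.percentile(p[:,2],[1,99]).round(3))
cv2.imwrite(f'pics/c{sys.argv[1]}.png',np.hstack([cv2.imread(f'pics/s{sys.argv[1]}.png')[::1,80:480],cv2.imread(f'pics/t{sys.argv[1]}.png')[:,110:510]]))
s=manip.get_state();print(np.round(s['clock'],2),s['tool_pos'].round(4) ,np.round(s['wrist_force'],2),np.round(s['ft_torque'],2),s['grip_width'])
E
python3 tray.py 6
```

```text
scene floor n 1895 c [0.5453 0.2413 0.0531] normal [0.047 0.031 0.998] tilt 3.2 rise to tab deg 3.2 rect [0.534 0.16 ] [0.315 0.2  ] 84.2 zrange [0.041 0.092]
top floor n 1787 c [0.5617 0.2434 0.0507] normal [0.036 0.029 0.999] tilt 2.7 rise to tab deg 2.6 rect [0.555 0.155] [0.302 0.141] 87.2 zrange [0.044 0.088]
15.28 [0.44   0.1815 0.1077] [-3.33 -1.84 -0.44] [-0.3   0.96  0.18] 0.008116240017556793
```

View pics/c6.png

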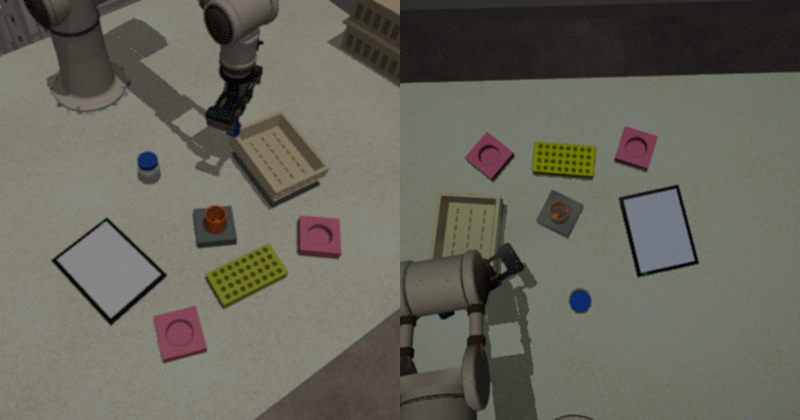

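It is peeling as planned: about 3° of tilt for 12 mm of lift, with the far corner still down. Continuing.

Call:
move_arm(
  motion=[
    [[0.5,0.3,2,0],[0.5,0.3,2,0],[0.5,0.3,2,0],[0.5,0.3,2,0],[0.5,0.3,2,0],[0.3,0.2,1,0],[0,0,0,0],[0,0,0,0]],
  ],
)

```text
clock: 16.27
tool_pos: [0.4432, 0.1834, 0.1182]
eef_rot: [[0.857, 0.516, 0.001], [0.516, -0.857, 0.0], [0.001, 0.0, -1.0]]
wrist_force: [-0.1, -0.9, -0.6]
grip_width: 0.008
```

```bash
python3 tray.py 7
```

```text
scene floor n 1977 c [0.5441 0.2376 0.0591] normal [0.086 0.059 0.995] tilt 6.0 rise to tab deg 5.9 rect [0.541 0.16 ] [0.316 0.187] 84.5 zrange [0.041 0.101]
top floor n 1911 c [0.5639 0.2371 0.0557] normal [0.078 0.053 0.996] tilt 5.4 rise to tab deg 5.3 rect [0.547 0.155] [0.306 0.162] 87.9 zrange [0.045 0.097]
16.38 [0.4432 0.1834 0.1182] [-0.57 -0.75 -0.81] [-0.29  0.26 -0.09] 0.007758246529170957
```

The tab is up 23 mm and tilt is about 5.7°, which matches a pivot about the far corner. I'll tighten the grip and lift.

Call:
move_arm(
  motion=[
    [[0,0,0,0],[0,0,0,0],[0,0,0,0],[0,0,0,0]],
  ],
  grip=1,
  newtons=60,
)

```text
clock: 16.88
tool_pos: [0.4431, 0.1833, 0.1182]
eef_rot: [[0.857, 0.516, 0.0], [0.516, -0.857, 0.0], [0.001, 0.0, -1.0]]
wrist_force: [1.1, 0.1, -0.7]
grip_width: 0.0078
```

Call:
move_arm(
  motion=[
    [[0,0,2,0],[0,0,2,0],[0,0,2,0],[0,0,2,0],[0,0,2,0],[0,0,2,0],[0,0,2,0],[0,0,2,0]],
  ],
)

```text
clock: 17.88
tool_pos: [0.4429, 0.1833, 0.1342]
eef_rot: [[0.857, 0.516, -0.0], [0.516, -0.857, 0.0], [-0.0, -0.0, -1.0]]
wrist_force: [-0.1, 0.6, -2.1]
grip_width: 0.0076
```

```bash
python3 tray.py 8
```

```text
scene floor n 1879 c [0.5454 0.2503 0.0739] normal [0.083 0.04  0.996] tilt 5.2 rise to tab deg 5.2 rect [0.548 0.243] [0.15  0.188] 84.7 zrange [0.04  0.117]
top floor n 1804 c [0.5641 0.2431 0.0719] normal [0.073 0.05  0.996] tilt 5.1 rise to tab deg 5.0 rect [0.558 0.245] [0.119 0.142] 84.1 zrange [0.045 0.113]
17.98 [0.4431 0.1833 0.1344] [ 0.7  -0.03 -1.  ] [-0.07  0.06  0.02] 0.0075421754896605004
```

The tray came free with the tilt holding at 5°. I'll raise it to carry height.

Call:
move_arm(
  motion=[
    [[0,0,3,0],[0,0,6,0],[0,0,10,0],[0,0,13,0],[0,0,14,0],[0,0,13,0],[0,0,10,0],[0,0,6,0],[0,0,3,0],[0,0,0,0]],
  ],
)

```text
clock: 19.23
tool_pos: [0.4428, 0.1833, 0.212]
eef_rot: [[0.857, 0.516, -0.0], [0.516, -0.857, -0.0], [-0.0, -0.0, -1.0]]
wrist_force: [-1.5, 0.2, -1.3]
grip_width: 0.0079
```

```bash
python3 tray.py 9
```

```text
scene floor n 2011 c [0.5373 0.2471 0.1526] normal [0.088 0.058 0.994] tilt 6.0 rise to tab deg 6.0 rect [0.539 0.243] [0.124 0.17 ] 84.8 zrange [0.036 0.195]
top floor n 2296 c [0.5649 0.2419 0.1488] normal [0.076 0.05  0.996] tilt 5.2 rise to tab deg 5.2 rect [0.555 0.245] [0.119 0.146] 83.3 zrange [0.045 0.191]
19.32 [0.4426 0.1832 0.2116] [ 0.26 -0.77 -0.85] [-0.03  0.14  0.03] 0.00729461325962754
```

View pics/c9.png

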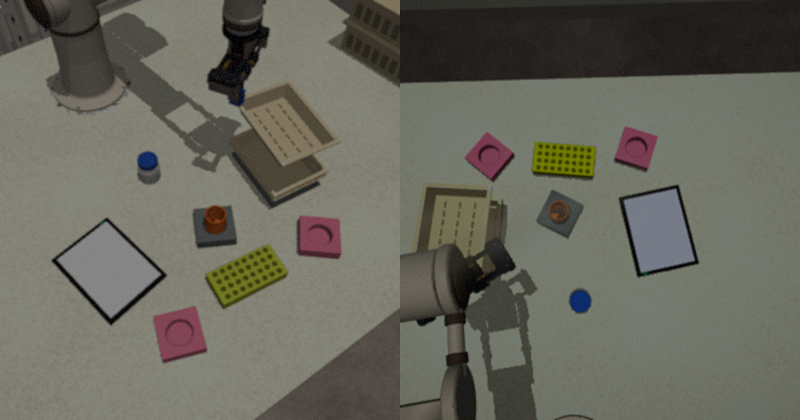

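The picture shows the tray hanging free at (290,130), the lower trays still in the stack and the cup undisturbed at (215,218). Carrying it to the panel.

Call:
move_arm(
  motion=[
    [[1,-4,0,0.004],[1,-8,0,0.008],[1,-12,0,0.012],[1,-16,0,0.014],[1,-20,0,0.014],[1,-24,0,0.014],[1,-26,0,0.014],[1,-28,0,0.014],[1,-28,0,0.014],[1.5,-28,0,0.014],[1.5,-28,0,0.014],[1.5,-28,0,0.014]],
  ],
)

```text
clock: 20.82
tool_pos: [0.4563, -0.0682, 0.2121]
eef_rot: [[0.77, 0.638, 0.0], [0.638, -0.77, -0.0], [-0.0, 0.0, -1.0]]
wrist_force: [0.2, 0.5, -0.7]
grip_width: 0.0078
```

Call:
move_arm(
  motion=[
    [[1.5,-28,0,0.014],[1.5,-28,0,0.014],[1.5,-28,0,0.014],[1,-28,0,0.014],[1,-28,0,0.014],[1,-26,0,0.014],[1,-24,0,0.014],[1,-20,0,0.012],[1,-16,0,0.01],[1,-12,0,0.008],[1,-8,0,0.004],[1,-5,0,0.001]],
  ],
)

```text
clock: 22.32
tool_pos: [0.47, -0.3179, 0.2121]
eef_rot: [[0.679, 0.735, -0.0], [0.735, -0.679, 0.0], [0.0, -0.0, -1.0]]
wrist_force: [-0.2, 0.2, -0.9]
grip_width: 0.0074
```

Call:
move_arm(
  motion=[
    [[0,0,0,0],[0,0,0,0],[0,0,0,0],[0,0,0,0]],
  ],
)

```text
clock: 22.82
tool_pos: [0.47, -0.3175, 0.2121]
eef_rot: [[0.679, 0.735, 0.0], [0.735, -0.679, 0.0], [0.0, -0.0, -1.0]]
wrist_force: [-1.6, -0.6, -0.7]
grip_width: 0.0076
```

```bash
python3 tray.py 10; python3 cup.py 11
```

```text
scene floor n 3601 c [ 0.5471 -0.233   0.1529] normal [0.067 0.078 0.995] tilt 5.9 rise to tab deg 5.9 rect [ 0.543 -0.232] [0.167 0.119] 10.5 zrange [0.144 0.197]
top floor n 3276 c [ 0.5494 -0.2315  0.1512] normal [0.066 0.074 0.995] tilt 5.7 rise to tab deg 5.7 rect [ 0.55  -0.231] [0.169 0.119] 10.8 zrange [0.142 0.194]
22.92 [ 0.4699 -0.3176  0.2121] [ 0.11  0.43 -1.32] [-0.09  0.04 -0.01] 0.007776757270133041
top 88 [[0.5757, -0.0004, 0.023], [0.6054, 0.0191, 0.0652], [0.621, 0.0432, 0.0693]]
scene 480 [[0.5751, -0.0034, 0.0218], [0.5974, 0.0198, 0.0491], [0.6207, 0.0411, 0.0697]]
[ 0.46991513 -0.31769344  0.21210573] [ 0.40881384  0.06750354 -0.91080663] 0.007505106995974088
```

View pics/c10.png

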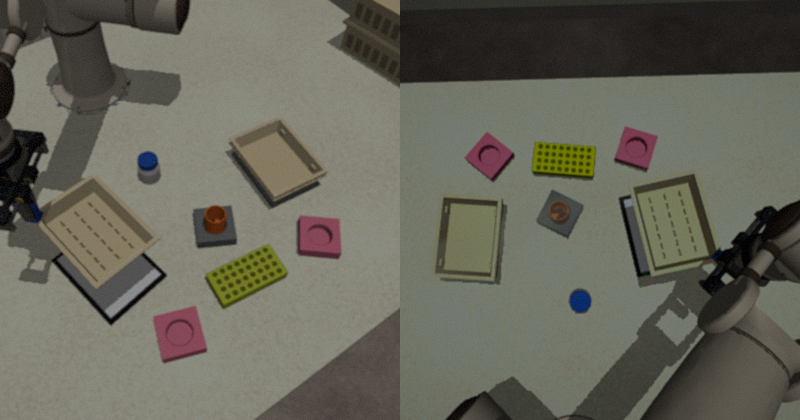

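The tray is centred over the panel. Floor top is about 0.152 m, so the underside is about 0.149 m, with 5.7° of tilt. I'll check that it stays still.

Call:
move_arm(
  motion=[
    [[0,0,0,0],[0,0,0,0],[0,0,0,0],[0,0,0,0],[0,0,0,0],[0,0,0,0],[0,0,0,0],[0,0,0,0],[0,0,0,0],[0,0,0,0],[0,0,0,0],[0,0,0,0]],
  ],
)

```text
clock: 24.52
tool_pos: [0.4699, -0.3177, 0.2121]
eef_rot: [[0.679, 0.734, -0.0], [0.734, -0.679, 0.0], [-0.0, -0.0, -1.0]]
wrist_force: [-0.3, -0.8, -1.4]
grip_width: 0.0082
```

```bash
python3 tray.py 12; python3 tray.py 13
```

```text
scene floor n 3642 c [ 0.5466 -0.2331  0.153 ] normal [0.066 0.074 0.995] tilt 5.7 rise to tab deg 5.7 rect [ 0.544 -0.232] [0.166 0.12 ] 10.8 zrange [0.144 0.196]
top floor n 3276 c [ 0.549  -0.232   0.1512] normal [0.071 0.076 0.995] tilt 6.0 rise to tab deg 6.0 rect [ 0.55  -0.231] [0.169 0.119] 10.4 zrange [0.142 0.194]
24.62 [ 0.4699 -0.3177  0.2121] [-0.09  0.3  -1.15] [-0.07  0.07  0.03] 0.007688480783681841
scene floor n 3600 c [ 0.5466 -0.2341  0.1528] normal [0.063 0.078 0.995] tilt 5.8 rise to tab deg 5.8 rect [ 0.544 -0.232] [0.165 0.119] 10.6 zrange [0.144 0.196]
top floor n 3332 c [ 0.5493 -0.2319  0.151 ] normal [0.059 0.073 0.996] tilt 5.4 rise to tab deg 5.4 rect [ 0.551 -0.232] [0.168 0.12 ] 10.7 zrange [0.142 0.194]
24.72 [ 0.4699 -0.3177  0.2121] [ 0.54  0.37 -1.  ] [-0.02  0.07 -0.03] 0.007836899379912067
```

No creep, so I'm handing it in.

```bash
python3 -c "
from plant import manip
print(manip.hand_in())"
```

```text
the job is handed in; nothing more can be done
None
```

The job is handed in at about 25 s on the robot's clock (limit 64 s), with the tray still held up by its tab over the light panel.

- **Cup:** it stands mouth up in the grey pocket. Its rim is at about 0.069 m and its centre within about 1 mm of the pocket's. I checked this again after carrying the tray, and it had not moved.
- **Peel:** I gripped the tab at 20 N and raised it 23 mm along an arc about the far corner. The tray tilted about 5.7°, as expected with the far corner still down. I then gripped at 60 N and lifted the tray free.
- **Tray at the end:** it is centred over the panel within about 2 mm and turned to match it. Its underside is about 0.149 m above the bench, and it did not creep over 1.5 s.
- **Left alone:** the tube rack, the jar and the lower trays look undisturbed in the pictures.

**Not ideal:** the tray is not perfectly level. About 5.7° of the peel tilt remains, tab corner high, because the arm's moves could not tilt the gripper. I judged that roughly level and did not press it against anything to flatten it. The two cameras disagreed by about 2 mm in position and up to 0.8° in tilt, within the calibration and noise.

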